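# Fit the splined rivet-anvil head on the swing arm

### The arm

A 6-joint arm with a two-finger parallel gripper is mounted at the origin on the work surface. World frame = base frame: x ahead of the robot, y to its left, z up, the work surface at z = 0. Lengths are in m, angles in rad, forces in N, time in s.
With the tool pointing down it reaches from about 0.35 to 0.975 m from the base axis. Payload 4.9 kg.
Tool frame: the origin (TCP) lies at the very end of the fingers, on their centre line; the grasp point (between the pads) lies 19 mm behind it; z points along the fingers, y is the line along which they close (so a half turn about z gives the same grasp; the last joint's range is limited). The gripper opens to 85 mm and grips with 20 to 120 N. Pads are 22 mm wide; open, the fingers measure 114 mm over their backs; the gripper's body (76 mm by 85 mm) begins 54 mm behind the grasp point. The pads swing forward as they close: fully open they stand 13 mm farther back than shut.
Start: joints at [-1.31, 0.053, 1.613, -0, 1.476, -0.119], TCP at [0.232, -0.58, 0.231] pointing down, gripper open.
Joint ranges: [-3.01, 3.01], [-1.01, 2.22], [0.06, 2.58], [-1.02, 4.17], [0.09, 2.62], [-3.14, 3.14]. Speed limits (rad/s): [2.57, 2.57, 3.14, 3.14, 3.14, 3.14].

### API

Orientations are given as a rotation vector (axis times angle).
In Python, from station import ctrl gives the robot as it stands.
- The arm moves only by the tool jog_arm, never from a script. Its argument "plan" is a list of rows, each a list of 7 numbers: the shift along the tool's x, y, z in units of 0.02 m (1.0 is 0.02 m), then the turn, a rotation vector about the tool's x, y, z in units of 45 degrees (1.0 is 45 degrees), then the opening, from -1 (shut) to 1 (fully open). A call has 1 to 8 rows; each row shifts and turns the commanded pose from where the row before left it, along the tool's axes as they then stand; what a row does not reach is not made up. A row lasts 1/10 s, in which the tool goes at most 50 mm and 8.59 degrees, less where a joint would pass 70% of its speed; a pose out of reach is approached as far as the arm can. A call with a number of a shift or a turn outside -1 to 1 is refused whole. A call with a gripper value outside its range is refused whole. The fingers move at their own pace and stop on an object; "grip_force" is the grip in N (left out, the last holds). Time passes only in rows, so rows that do not move let the fingers close. It gives the time, the measured TCP pose, the force, the opening and the grip force at its end, in the units of the state.
- ctrl.get_obs(): the state, without advancing time (a new reading comes with each control period).
- ctrl.get_image(name): name is "scene" or "top"; returns (picture, depth): 420x560x3 uint8, red, green, blue; 420x560 float32, m along the optical axis (not along the pixel's ray), 0 where there is no reading.
- ctrl.camera_info(name): a dict with "camera_matrix" (3x3 intrinsics, pixels), "rvec" (rotation vector, rad) and "tvec" (3), from world to camera coordinates, as OpenCV has them. Camera axes: x right, y down, z forward; pixel columns grow to the right and rows downward; lengths in m; the calibration is good to about 2 mm. A picture is of the moment at which its call begins. camera_info takes no time and is no camera call.
- ctrl.finish_job(): hands the job in; it is judged then, once.
The state is a dict: "t": time; "q": joint angles; "dq": joint speeds; "effort": joint torques, N m; "tool_pos": TCP position; "tool_rot": TCP orientation; "contact_force": force on the tool from outside, world axes, zero at the start; "wrist_torque": the same for the moment, N m; "opening": finger opening in m; "grip_force": force on a finger pad.
Only numpy, scipy, OpenCV 4.12 (cv2) and the standard library are available. Lean on these libraries where they do the work, as an engineer would, in place of code of your own. Each camera call takes 0.05 s, during which the arm holds its last target. There are 200 camera calls.

### The job

Three copper anvil heads stand on the bench: pick out the one whose splined bore suits the splined stub on the iron swing arm, set it over the stub with its flange down, and turn it as you press until the splines engage and it drops fully home on the arm. Let go of it there, and leave the other two heads and everything else on the bench where they are.

Things in the scene. Friction and masses are not known exactly. Their poses are not given: they have to be found in the camera images.
- head_medium: Copper anvil head, 0.78 kg: hexagonal block 56 mm across flats, 58 mm tall, on a round foot flange 72 mm wide, 8 mm thick. Through bore with six straight lands 8 mm wide: 34 mm between opposite lands, 42 mm across the grooves. Stands upright. Origin: centre of underside; z up the bore; x points to the middle of a flat and to a land (one every 60 deg). Grip any two opposite flats.
- head_small: Copper anvil head, a look-alike: same outside, mass, origin and axes as head_medium, but its bore measures 25 mm between opposite lands and 32 mm across the grooves.
- head_large: Copper anvil head, a look-alike: same outside, mass, origin and axes as head_medium, but its bore measures 43 mm between opposite lands and 49 mm across the grooves.
- seat (a point): Centre of the flat top of the iron swing arm's round eye (72 mm across, 90 mm above the bench), where the flange must rest. z up the stub's axis; x along the bar to the hinge 200 mm away at the bench edge (bracket 123 mm high). Pinch-bolt ears reach 57 mm from the axis opposite the hinge, below the seat. Arm and stub are locked: they do not move.
- spline_ends (a point): On the stub's axis, 24 mm above the seat: upper ends of the six straight steel splines, 8 mm wide, 39 mm across, which run down to the seat. The stub is clamped at any angle: this frame does NOT show the angle of the splines; see or feel it. A head out of line stands on these ends; pressed lightly and turned (60 deg one way covers every case) it drops 24 mm when within about 4 deg of matching.
- stub_tip (a point): Centre of the stub's tip, 57 mm above the seat (33 mm above the spline ends). Above the splines the stub is a plain round pilot 32 mm in diameter; its last 8 mm taper to 22 mm at the tip. With the head fully home the tip is level with the head's top face within about 1 mm.
- lantern_top: Hammered copper lantern top standing on the bench, a dome 156 mm in diameter and 130 mm tall with a ring. Origin: centre of the underside. Leave alone.
- riveting_set: Steel riveting set, a square bar 122 mm long and 18 mm thick lying along its x. Origin: underside, near the middle. Leave alone.
- brass_hinge: Brass butt hinge lying open and flat, 74 by 80 mm, 11 mm high. Origin: centre of the underside. Leave alone.
- soap_dish: Shallow polished copper soap dish, 130 (x) by 90 by 24 mm. Origin: centre of the underside. Leave alone.
- hammer: Hammer, 280 mm long, lying along its x. Leave alone.

How it is judged:
By the outcome, as a careful person would: the job done as asked, in the order asked, and still so for the second after the job is handed in, with the robot touching nothing.
It also fails if it takes over 50 s, if anything falls off the work surface, if the arm or the gripper's body presses on something with over 40 N, if the wrist force passes 120 N, or if a joint passes its speed limit or range.

## Working session

There is one attempt and no reset: what is moved stays moved. The work goes in short steps, Python scripts to look and compute and a tool call to move; the robot and the scene stay as the last step left them, time stands still between calls to the robot, and variables do not carry over. Pictures are saved under pics/ and viewed, at most 10 in all, crops included, and the job is handed in when it is done.

Besides the shell and the picture viewer there is one more tool, called after ">>>" by a JSON object that holds its "op" and its "data", one argument or row to a line. jog_arm: Moves the arm, as the interface text tells. Shifts and turns lie within -1 to 1; 1 stands for 0.02 m of shift or 45 degrees of turn. Its arguments: {"type":"object","properties":{"plan":{"type":"array"},"grip_force":{"type":"number"}},"required":["plan"]}

```bash
mkdir -p pics
cat > h.py <<'E'
import numpy as np,cv2
from station import ctrl
def grab(n):
    p,d=ctrl.get_image(n); return p,d
def world(n,d):
    c=ctrl.camera_info(n);K=np.array(c["camera_matrix"]);R=cv2.Rodrigues(np.array(c["rvec"],float))[0];t=np.array(c["tvec"]).ravel()
    v,u=np.mgrid[:d.shape[0],:d.shape[1]]
    P=np.stack([(u-K[0,2])/K[0,0]*d,(v-K[1,2])/K[1,1]*d,d],-1)
    return (P-t)@R
E
python3 - <<'E'
from h import *
for n in("top","scene"):
    p,d=grab(n);np.savez(n,p=p,d=d);cv2.imwrite(f"pics/{n}0.png",p[...,::-1])
    c=ctrl.camera_info(n);R=cv2.Rodrigues(np.array(c["rvec"],float))[0];print(n,c["camera_matrix"],-R.T@np.array(c["tvec"]).ravel())
print(ctrl.get_obs())
E
```

```text
top [[512.40234479   0.         279.73265513]
 [  0.         512.40234479 202.14389098]
 [  0.           0.           1.        ]] [ 0.29709754 -0.04260339  1.31236353]
scene [[387.5576113    0.         274.04627954]
 [  0.         387.5576113  214.6781223 ]
 [  0.           0.           1.        ]] [ 0.88792666 -0.61866064  0.78395714]
{'t': 0.1, 'q': array([-1.31002677e+00,  5.33092602e-02,  1.61414066e+00, -1.32820011e-05,
        1.47599760e+00, -1.18973567e-01]), 'dq': array([ 0.00109356, -0.00127692, -0.00317713, -0.00178607,  0.00047565,
       -0.00141241]), 'effort': array([ 2.61885743e-04, -3.94906497e+01, -3.71363068e+01, -1.18144939e-06,
        3.96454110e-03, -4.11947980e-06]), 'tool_pos': array([ 0.23154398, -0.57992859,  0.23018411]), 'tool_rot': array([-3.08331704e+00, -5.92574415e-01,  2.26979373e-04]), 'contact_force': array([-0.08124292,  0.25450154,  0.27473977]), 'wrist_torque': array([ 0.03628336, -0.0021448 ,  0.01886056]), 'grip_force': 0.0, 'opening': 0.08542241205856971}
```

View pics/top0.png

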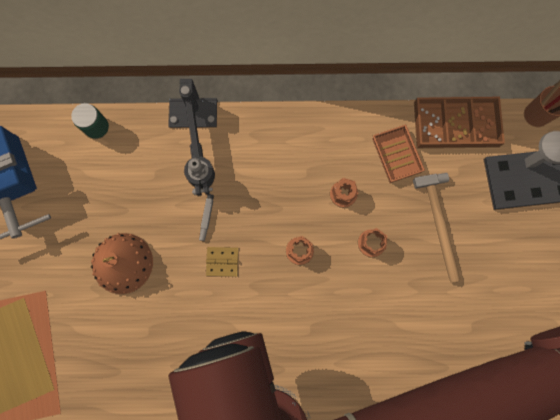

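View pics/scene0.png

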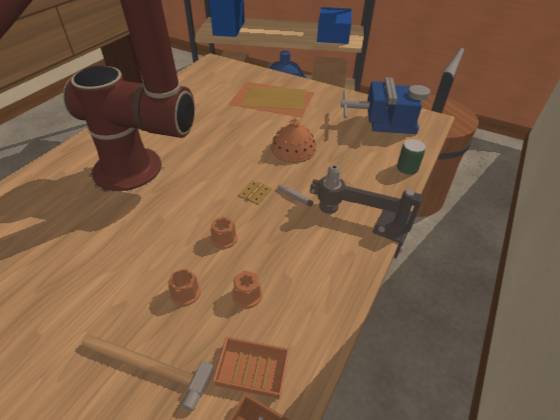

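Run:
```python
from h import *
z=np.load("top.npz");p,d=z["p"],z["d"];W=world("top",d)
tiles=[]
for (u,v) in [(345,192),(300,250),(373,242),(198,170)]:
    c=p[v-24:v+24,u-24:u+24];tiles.append(cv2.resize(c[...,::-1],(380,380),interpolation=cv2.INTER_CUBIC))
    w=W[v-24:v+24,u-24:u+24].reshape(-1,3);
    if u!=198:
        zt=np.percentile(w[:,2],98);s=w[(abs(w[:,2]-0.058)<.006)];
        m=s[:,:2].astype(np.float32);(cc,r)=cv2.minEnclosingCircle(m);print(u,"ztop",zt,"n",len(s),"mean",m.mean(0),"circ",cc,r)
        f=w[(w[:,2]>.004)];print("  all",cv2.minEnclosingCircle(f[:,:2].astype(np.float32)))
    else:
        for a,b in [(.138,.16),(.11,.138),(.085,.094)]:
            s=w[(w[:,2]>a)&(w[:,2]<b)];print(a,len(s),s.mean(0),cv2.minEnclosingCircle(s[:,:2].astype(np.float32)))
# bar bracket
w=W[75:215,160:225];
for r,c in [(92,188),(112,180),(112,205),(140,195),(218,206),(200,209),(238,204)]: print((r,c),W[r,c].round(4))
o=np.hstack(tiles[:2]);o2=np.hstack(tiles[2:]);im=np.vstack([o,o2]);cv2.imwrite("pics/c1.png",cv2.resize(im,(600,600)))
```

```text
345 ztop 0.060363194744312086 n 302 mean [ 0.5849475 -0.2086635] circ (0.5865862369537354, -0.20933204889297485) 0.03156183287501335
  all ((0.47288715839385986, -0.15989947319030762), 0.21142999827861786)
300 ztop 0.059130830470707704 n 233 mean [ 0.4375839  -0.09128883] circ (0.438132643699646, -0.09204631298780441) 0.031394485384225845
  all ((0.3978998064994812, -0.09862013161182404), 0.11542117595672607)
373 ztop 0.05848311914725941 n 158 mean [ 0.45480835 -0.27458137] circ (0.4556420147418976, -0.27544325590133667) 0.030903523787856102
  all ((0.4086490273475647, -0.18955567479133606), 0.18459580838680267)
0.138 129 [0.62931021 0.15718033 0.14466213] ((0.6308577656745911, 0.1578873097896576), 0.016294151544570923)
0.11 72 [0.62289729 0.15257509 0.12280746] ((0.6304895877838135, 0.15760266780853271), 0.01936284452676773)
0.085 439 [0.63396089 0.15666518 0.08945968] ((0.6440387964248657, 0.16174030303955078), 0.051487307995557785)
(92, 188) [0.8233 0.1811 0.121 ]
(112, 180) [0.8162 0.2226 0.0073]
(112, 205) [0.8153 0.1551 0.0074]
(140, 195) [0.7096 0.1667 0.0874]
(218, 206) [0.5237 0.146  0.0159]
(200, 209) [0.5703 0.1388 0.0182]
(238, 204) [0.473  0.1513 0.0085]
```

View pics/c1.png

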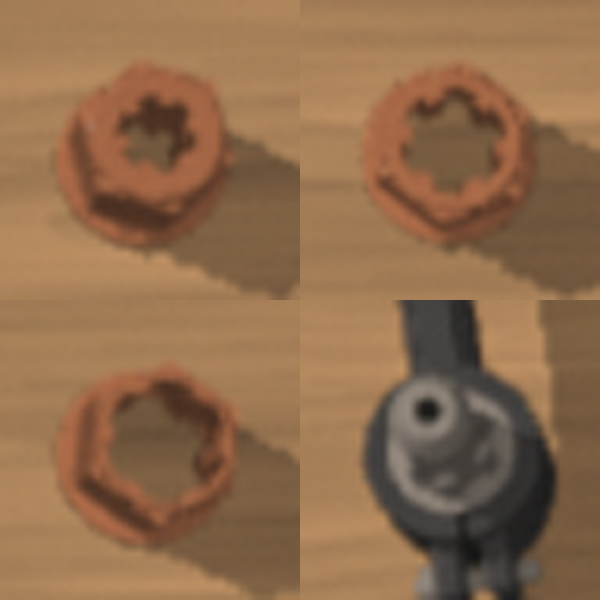

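```bash
cat > fit.py <<'E'
from h import *
from scipy.optimize import minimize
def proj(n,P):
    c=ctrl.camera_info(n);return cv2.projectPoints(np.asarray(P,float),np.array(c["rvec"],float),np.array(c["tvec"],float),np.array(c["camera_matrix"]),None)[0][:,0]
def face(x,y,a,z=.058,rg=.021,rl=.017):
    k=np.arange(6)*np.pi/3
    hexo=.028/np.cos(np.pi/6)*np.stack([np.cos(k+np.pi/6),np.sin(k+np.pi/6)],1)
    th=np.arange(0,360,2)*np.pi/180;dd=(th+np.pi/6)%(np.pi/3)-np.pi/6
    r=np.where(np.abs(rl*np.tan(dd))<.004,rl/np.cos(dd),rg);bo=np.stack([r*np.cos(th),r*np.sin(th)],1)
    R=np.array([[np.cos(a),-np.sin(a)],[np.sin(a),np.cos(a)]])
    f=lambda q:np.c_[q@R.T+[x,y],np.full(len(q),z)]
    return f(hexo),f(bo)
def mask(n,x,y,a,box,S=8,**k):
    u0,v0,w=box;m=np.zeros((w*S,w*S),np.uint8)
    for q,val in zip(face(x,y,a,**k),(1,0)):
        cv2.fillPoly(m,[np.round((proj(n,q)+.5-[u0,v0])*S).astype(np.int32)],val)
    return cv2.resize(m.astype(np.float32),(w,w),interpolation=cv2.INTER_AREA)
E
cat > run.py <<'E'
from fit import *
D={n:np.load(n+".npz") for n in("top","scene")}
guess=np.array([.438,-.092,.058])
best=None
def setup(n):
    u,v=proj(n,[guess])[0].astype(int);b=(u-26,v-26,52);d=D[n]["d"];w=world(n,d)[b[1]:b[1]+52,b[0]:b[0]+52]
    g=cv2.GaussianBlur(D[n]["p"][b[1]:b[1]+52,b[0]:b[0]+52].astype(np.float32),(0,0),.7)
    return n,b,(abs(w[...,2]-.058)<.005).astype(np.float32)
for sets in (["top"],["scene"],["top","scene"]):
    S=[setup(n) for n in sets]
    cost=lambda p:sum(np.abs(mask(n,p[0],p[1],p[2],b)-m).sum()/m.sum() for n,b,m in S)
    rs=[]
    for a in np.arange(0,60,7.5):
        r=minimize(cost,[.437,-.0915,np.radians(a)],method="Nelder-Mead",options=dict(initial_simplex=[[.437,-.0915,np.radians(a)],[.441,-.0915,np.radians(a)],[.437,-.0875,np.radians(a)],[.437,-.0915,np.radians(a+6)]]))
        rs.append((r.fun,r.x[0],r.x[1],np.degrees(r.x[2])%60))
    rs.sort();print(sets,[np.round(r,4) for r in rs[:3]])
x=rs[0]
ims=[]
for n in D:
    im=D[n]["p"][...,::-1].copy();u,v=proj(n,[guess])[0].astype(int);c=cv2.resize(im[v-26:v+26,u-26:u+26],(400,400),interpolation=cv2.INTER_CUBIC)
    for q in face(x[1],x[2],np.radians(x[3])): cv2.polylines(c,[np.round((proj(n,q)+.5-[u-26,v-26])*400/52).astype(np.int32)],True,(255,255,0),1)
    ims.append(c)
cv2.imwrite("pics/fit.png",np.hstack(ims))
E
python3 run.py
```

```text
['top'] [array([ 0.303 ,  0.4379, -0.0916, 21.5207]), array([ 0.3033,  0.438 , -0.0916, 21.3734]), array([ 0.3038,  0.4379, -0.0916, 21.429 ])]Traceback (most recent call last):
  File "run.py", line 14, in <module>
    r=minimize(cost,[.437,-.0915,np.radians(a)],method="Nelder-Mead",options=dict(initial_simplex=[[.437,-.0915,np.radians(a)],[.441,-.0915,np.radians(a)],[.437,-.0875,np.radians(a)],[.437,-.0915,np.radians(a+6)]]))
    res = _minimize_neldermead(fun, x0, args, callback, bounds=bounds,
                               **options)
    fxr = func(xr)
    fx = function(np.copy(x), *(wrapper_args + args))
  File "run.py", line 11, in <lambda>
    cost=lambda p:sum(np.abs(mask(n,p[0],p[1],p[2],b)-m).sum()/m.sum() for n,b,m in S)
                  ~~~^^^^^^^^^^^^^^^^^^^^^^^^^^^^^^^^^^^^^^^^^^^^^^^^^^^^^^^^^^^^^^^^^
  File "run.py", line 11, in <genexpr>
    cost=lambda p:sum(np.abs(mask(n,p[0],p[1],p[2],b)-m).sum()/m.sum() for n,b,m in S)
                             ~~~~^^^^^^^^^^^^^^^^^^^^
  File "fit.py", line 16, in mask
    cv2.fillPoly(m,[np.round((proj(n,q)+.5-[u0,v0])*S).astype(np.int32)],val)
                              ~~~~^^^^^
  File "fit.py", line 4, in proj
    c=ctrl.camera_info(n);return cv2.projectPoints(np.asarray(P,float),np.array(c["rvec"],float),np.array(c["tvec"],float),np.array(c["camera_matrix"]),None)[0][:,0]
ValueError: time passes only in moves, steps and waits
```

```bash
sed -i 's/^from station import ctrl/from station import ctrl\nfrom functools import lru_cache\n@lru_cache(None)\ndef info(n): return ctrl.camera_info(n)/; s/c=ctrl.camera_info(n)/c=info(n)/' h.py fit.py; timeout 300 python3 run.py
```

```text
['top'] [array([ 0.303 ,  0.4379, -0.0916, 21.5207]), array([ 0.3033,  0.438 , -0.0916, 21.3734]), array([ 0.3038,  0.4379, -0.0916, 21.429 ])]
['scene'] [array([ 0.2659,  0.4411, -0.0911, 19.6799]), array([ 0.2659,  0.4412, -0.0912, 20.479 ]), array([ 0.266 ,  0.4412, -0.0913, 20.4417])]
['top', 'scene'] [array([ 0.7035,  0.439 , -0.0913, 20.1066]), array([ 0.7039,  0.439 , -0.0913, 21.6534]), array([ 0.7043,  0.4389, -0.0912, 21.4658])]
```

View pics/fit.png

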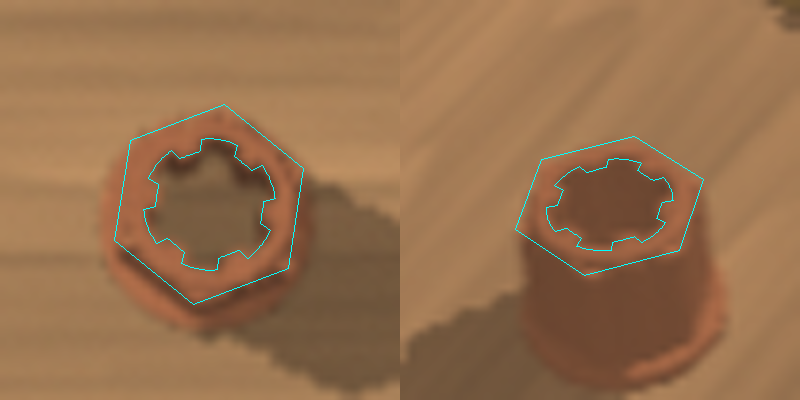

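>>> {"op": "jog_arm", "data": {
  "plan": [
    [0,0,0,0,0,-0.16,1],
    [0,0,0,0,0,-0.16,1],
    [0,0,0,0,0,-0.16,1],
    [0,0,0,0,0,-0.17,1],
    [0.98,-0.28,0,0,0,0,1],
    [0.98,-0.28,0,0,0,0,1],
    [0.98,-0.28,0,0,0,0,1],
    [0.98,-0.28,0,0,0,0,1]
  ]
}}

```text
t: 0.9
tool_pos: [0.2637, -0.5044, 0.2306]
tool_rot: [-2.834, -1.352, -0.0]
contact_force: [0.3, -0.7, 1.0]
opening: 0.0853
grip_force: 0.0
```

>>> {"op": "jog_arm", "data": {
  "plan": [
    [0.98,-0.28,0,0,0,0,1],
    [0.98,-0.28,0,0,0,0,1],
    [0.98,-0.28,0,0,0,0,1],
    [0.98,-0.28,0,0,0,0,1],
    [0.98,-0.28,0,0,0,0,1],
    [0.98,-0.28,0,0,0,0,1],
    [0.98,-0.28,0,0,0,0,1],
    [0.98,-0.28,0,0,0,0,1]
  ]
}}

```text
t: 1.7
tool_pos: [0.3278, -0.354, 0.2312]
tool_rot: [-2.835, -1.353, 0.0]
contact_force: [-0.2, -0.3, -0.4]
opening: 0.0852
grip_force: 0.0
```

>>> {"op": "jog_arm", "data": {
  "plan": [
    [0.98,-0.28,0,0,0,0,1],
    [0.98,-0.28,0,0,0,0,1],
    [0.98,-0.28,0,0,0,0,1],
    [0.98,-0.28,0,0,0,0,1],
    [0.98,-0.28,0,0,0,0,1],
    [0.98,-0.28,0,0,0,0,1],
    [0.98,-0.28,0,0,0,0,1],
    [0.98,-0.28,0,0,0,0,1]
  ]
}}

```text
t: 2.5
tool_pos: [0.3914, -0.2039, 0.2312]
tool_rot: [2.835, 1.353, 0.0]
contact_force: [0.2, -0.1, -0.3]
opening: 0.0855
grip_force: 0.0
```

>>> {"op": "jog_arm", "data": {
  "plan": [
    [0.98,-0.28,0,0,0,0,1],
    [0.98,-0.28,0,0,0,0,1],
    [0.98,-0.28,0,0,0,0,1],
    [0.98,-0.28,0,0,0,0,1],
    [0,0,0,0,0,0,1],
    [0,0,0,0,0,0,1],
    [0,0,0,0,0,0,1]
  ]
}}

```text
t: 3.2
tool_pos: [0.4229, -0.1306, 0.2312]
tool_rot: [2.835, 1.352, -0.001]
contact_force: [1.1, -0.0, 0.3]
opening: 0.0859
grip_force: 0.0
```

```bash
cat > s.py <<'E'
from h import *
import sys
o=ctrl.get_obs();R=cv2.Rodrigues(o["tool_rot"])[0];p=o["tool_pos"]
print("t",o["t"],"p",p.round(4),"yyaw",np.degrees(np.arctan2(R[1,1],R[0,1])).round(2),"z",R[:,2].round(4),"f",o["contact_force"].round(1),"tq",o["wrist_torque"].round(2),"open",o["opening"],"grip",o["grip_force"],"q",o["q"].round(2))
if len(sys.argv)>3: print("units",((np.array(list(map(float,sys.argv[1:4])))-p)@R/.02).round(3))
E
python3 s.py .4388 -.0914 .09
```

```text
t 3.2 p [ 0.4229 -0.1306  0.2312] yyaw -39.01 z [-2.e-04 -4.e-04 -1.e+00] f [ 1.1 -0.   0.3] tq [ 0.01 -0.02 -0.  ] open 0.08588342717514949 grip 0.0 q [-0.47 -0.41  2.02 -0.    1.53  0.21]
units [ 2.025 -0.618  7.061]
```

>>> {"op": "jog_arm", "data": {
  "plan": [
    [1,-0.31,0.5,0,0,0,1],
    [1,-0.31,1,0,0,0,1],
    [0.02,0,1,0,0,0,1],
    [0,0,1,0,0,0,1],
    [0,0,1,0,0,0,1],
    [0,0,1,0,0,0,1],
    [0,0,1,0,0,0,1],
    [0,0,0.5,0,0,0,1]
  ]
}}

```text
t: 4.0
tool_pos: [0.4377, -0.0914, 0.0893]
tool_rot: [-2.835, -1.35, 0.003]
contact_force: [-0.6, 0.7, -0.0]
opening: 0.0856
grip_force: 0.0
```

>>> {"op": "jog_arm", "data": {
  "plan": [
    [0,0,0,0,0,0,1],
    [0,0,0,0,0,0,1]
  ]
}}

```text
t: 4.2
tool_pos: [0.4393, -0.0915, 0.092]
tool_rot: [2.835, 1.352, 0.001]
contact_force: [-0.5, -0.2, 0.7]
opening: 0.0855
grip_force: 0.0
```

```bash
python3 s.py .4388 -.0914 .014
python3 - <<'E'
from h import *
p,d=grab("scene");cv2.imwrite("pics/a.png",cv2.resize(p[140:300,140:340,::-1],(800,640-40)))
E
```

```text
t 4.2 p [ 0.4393 -0.0915  0.092 ] yyaw -39.03 z [ 7.e-04 -3.e-04 -1.e+00] f [-0.5 -0.2  0.7] tq [ 0.03  0.08 -0.01] open 0.08551240860052188 grip 0.0 q [-0.37 -0.26  2.14 -0.    1.26  0.31]
units [-0.012 -0.028  3.898]
```

View pics/a.png

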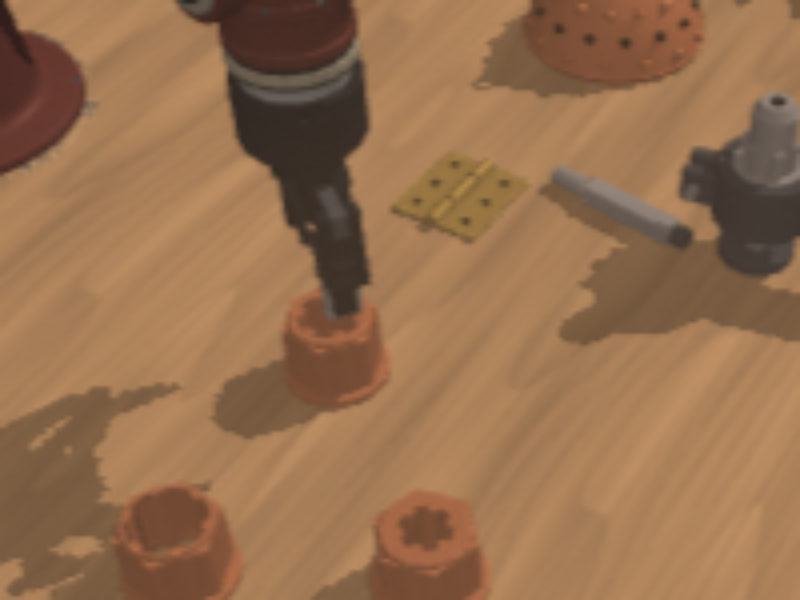

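Fingers hang over the medium head (centre ~(333,345) in the crop), straddling two flats. Descending and gripping.

>>> {"op": "jog_arm", "data": {
  "plan": [
    [0,0,0.8,0,0,0,1],
    [0,0,0.8,0,0,0,1],
    [0,0,0.8,0,0,0,1],
    [0,0,0.8,0,0,0,1],
    [0,0,0.65,0,0,0,1],
    [0,0,0,0,0,0,1],
    [0,0,0,0,0,0,1]
  ]
}}

```text
t: 4.95
tool_pos: [0.4395, -0.0912, 0.0149]
tool_rot: [2.835, 1.353, 0.001]
contact_force: [-0.6, -0.5, 0.3]
opening: 0.0852
grip_force: 0.0
```

>>> {"op": "jog_arm", "data": {
  "plan": [
    [0,0,0,0,0,0,0.3],
    [0,0,0,0,0,0,0.25],
    [0,0,0,0,0,0,0],
    [0,0,0,0,0,0,-1],
    [0,0,0,0,0,0,-1],
    [0,0,0,0,0,0,-1],
    [0,0,0,0,0,0,-1],
    [0,0,0,0,0,0,-1]
  ],
  "grip_force": 70
}}

```text
t: 5.75
tool_pos: [0.4399, -0.0913, 0.0155]
tool_rot: [2.834, 1.352, 0.002]
contact_force: [-1.2, 0.4, 5.2]
opening: 0.0555
grip_force: 76.6
```

```bash
python3 s.py .4388 -.0914 .014
```

```text
t 5.75 p [ 0.4399 -0.0913  0.0155] yyaw -38.98 z [ 1.5e-03 -5.0e-04 -1.0e+00] f [-1.2  0.4  5.2] tq [0.19 0.25 0.06] open 0.05554406864763267 grip 76.56275510787964 q [-0.37 -0.13  2.18  0.    1.09  0.31]
units [-0.037 -0.038  0.076]
```

>>> {"op": "jog_arm", "data": {
  "plan": [
    [0,0,-0.2,0,0,0,-1],
    [0,0,-0.7,0,0,0,-1],
    [0,0,-1,0,0,0,-1],
    [0,0,-1,0,0,0,-1],
    [0,0,-1,0,0,0,-1],
    [0,0,-1,0,0,0,-1],
    [0,0,-1,0,0,0,-1],
    [0,0,-1,0,0,0,-1]
  ]
}}

```text
t: 6.55
tool_pos: [0.4374, -0.0904, 0.1509]
tool_rot: [-2.833, -1.351, 0.004]
contact_force: [-0.0, 0.8, -5.7]
opening: 0.055
grip_force: 75.9
```

>>> {"op": "jog_arm", "data": {
  "plan": [
    [0,0,-1,0,0,0,-1],
    [0,0,-1,0,0,0,-1],
    [0,0,-0.5,0,0,0,-1],
    [0,0,0,0,0,0,-1]
  ]
}}

```text
t: 6.95
tool_pos: [0.4392, -0.0911, 0.2027]
tool_rot: [2.835, 1.352, 0.001]
contact_force: [0.4, 0.6, -6.0]
opening: 0.0557
grip_force: 76.0
```

```bash
python3 s.py .6307 .1578 .194
python3 - <<'E'
from h import *
for n in ("top","scene"):
    w=world(n,np.load(n+".npz")["d"]).reshape(-1,3)
    w=w[np.hypot(w[:,0]-.631,w[:,1]-.158)<.03]
    for a,b in [(.1445,.152),(.138,.152),(.12,.138)]:
        s=w[(w[:,2]>a)&(w[:,2]<b)];A=np.c_[2*s[:,:2],np.ones(len(s))]
        c=np.linalg.lstsq(A,(s[:,:2]**2).sum(1),rcond=None)[0]
        print(n,a,len(s),s.mean(0).round(4),cv2.minEnclosingCircle(s[:,:2].astype(np.float32)),"lsq",c[:2].round(4),np.sqrt(c[2]+c[0]**2+c[1]**2).round(4))
E
```

```text
t 6.95 p [ 0.4392 -0.0911  0.2027] yyaw -38.99 z [ 1.2e-03 -5.0e-04 -1.0e+00] f [ 0.4  0.6 -6. ] tq [-0.04 -0.02  0.02] open 0.0556538745874318 grip 75.99693059921265 q [-0.37 -0.38  2.04 -0.    1.48  0.31]
units [15.7   -0.388  0.442]
top 0.1445 74 [0.6311 0.1575 0.147 ] ((0.6309750080108643, 0.15693286061286926), 0.013594765216112137) lsq [0.6313 0.1575] 0.0088
top 0.138 128 [0.6293 0.1572 0.1446] ((0.6308577656745911, 0.1578873097896576), 0.016294151544570923) lsq [0.6301 0.1576] 0.0108
top 0.12 34 [0.6235 0.1527 0.1316] ((0.6303153038024902, 0.1580207794904709), 0.016540950164198875) lsq [0.6311 0.1579] 0.0155
scene 0.1445 48 [0.634  0.158  0.1469] ((0.6337379217147827, 0.15887710452079773), 0.013929150067269802) lsq [0.6339 0.1587] 0.0094
scene 0.138 83 [0.6343 0.1557 0.1445] ((0.6329814195632935, 0.15962664783000946), 0.01579420454800129) lsq [0.6337 0.1579] 0.0108
scene 0.12 66 [0.6367 0.1492 0.1294] ((0.6340451836585999, 0.15791313350200653), 0.016118738800287247) lsq [0.6335 0.1599] 0.0149
```

>>> {"op": "jog_arm", "data": {
  "plan": [
    [0.5,0,0,0,0,0,-1],
    [1,-0.02,0,0,0,0,-1],
    [1,-0.02,0,0,0,0,-1],
    [1,-0.02,0,0,0,0,-1],
    [1,-0.02,0,0,0,0,-1],
    [1,-0.02,0,0,0,0,-1],
    [1,-0.02,0,0,0,0,-1],
    [1,-0.02,0,0,0,0,-1]
  ]
}}

```text
t: 7.75
tool_pos: [0.5307, 0.0288, 0.1996]
tool_rot: [-2.833, -1.352, 0.005]
contact_force: [-0.5, -0.1, -6.4]
opening: 0.055
grip_force: 76.0
```

>>> {"op": "jog_arm", "data": {
  "plan": [
    [1,-0.02,0,0,0,0,-1],
    [1,-0.02,0,0,0,0,-1],
    [1,-0.02,0,0,0,0,-1],
    [1,-0.02,0,0,0,0,-1],
    [1,-0.02,0,0,0,0,-1],
    [1,-0.02,0,0,0,0,-1],
    [1,-0.02,0,0,0,0,-1],
    [0.76,-0.05,0,0,0,0,-1]
  ]
}}

```text
t: 8.55
tool_pos: [0.6254, 0.1519, 0.1994]
tool_rot: [-2.833, -1.353, 0.006]
contact_force: [-0.1, 0.0, -7.5]
opening: 0.0553
grip_force: 76.0
```

>>> {"op": "jog_arm", "data": {
  "plan": [
    [0,0,0,0,0,0,-1],
    [0,0,0,0,0,0,-1],
    [0,0,0,0,0,0,-1]
  ]
}}

```text
t: 8.85
tool_pos: [0.6253, 0.1499, 0.2016]
tool_rot: [-2.836, -1.352, 0.002]
contact_force: [-0.3, -0.2, -7.5]
opening: 0.055
grip_force: 76.0
```

```bash
python3 s.py .6325 .158 .17
python3 - <<'E'
from h import *
ims=[]
for n in ("scene","top"):
    p,d=grab(n);np.savez(n+"2",p=p,d=d)
    if n=="scene": ims.append(cv2.resize(p[120:240,270:400,::-1],(650,600)))
cv2.imwrite("pics/b.png",ims[0])
E
```

```text
t 8.85 p [0.6253 0.1499 0.2016] yyaw -39.01 z [-1.5e-03 -5.0e-04 -1.0e+00] f [-0.3 -0.2 -7.5] tq [-0.02  0.02 -0.06] open 0.054994521738211906 grip 75.99060773849487 q [ 0.12  0.11  1.6  -0.    1.43  0.8 ]
units [0.543 0.027 1.578]
```

View pics/b.png

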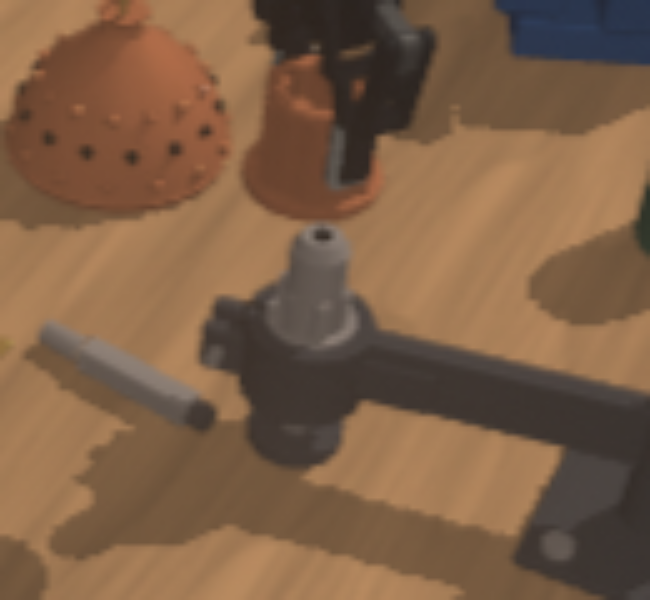

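Head hangs above and ~11 mm short of the tip (tip at (323,235) in the crop). Centre and descend onto the pilot.

>>> {"op": "jog_arm", "data": {
  "plan": [
    [0.54,0.03,0,0,0,0,-1],
    [0,0,0.5,0,0,0,-1],
    [0,0,0.5,0,0,0,-1],
    [0,0,0,0,0,0,-1],
    [0,0,0,0,0,0,-1]
  ]
}}

```text
t: 9.45
tool_pos: [0.6324, 0.1582, 0.1809]
tool_rot: [-2.835, -1.352, 0.004]
contact_force: [0.0, -0.3, -6.2]
opening: 0.0554
grip_force: 76.0
```

```bash
python3 s.py .6325 .158 .15
python3 - <<'E'
from h import *
p,d=grab("scene");np.savez("scene3",p=p,d=d)
cv2.imwrite("pics/c.png",cv2.resize(p[120:220,280:380,::-1],(600,600),interpolation=cv2.INTER_CUBIC))
E
```

```text
t 9.45 p [0.6324 0.1582 0.1809] yyaw -38.99 z [-2.3e-03 -4.0e-04 -1.0e+00] f [ 0.  -0.3 -6.2] tq [0.02 0.01 0.01] open 0.055386350363770626 grip 75.96329927444458 q [ 0.13  0.15  1.59 -0.    1.4   0.81]
units [-0.     0.011  1.546]
```

View pics/c.png

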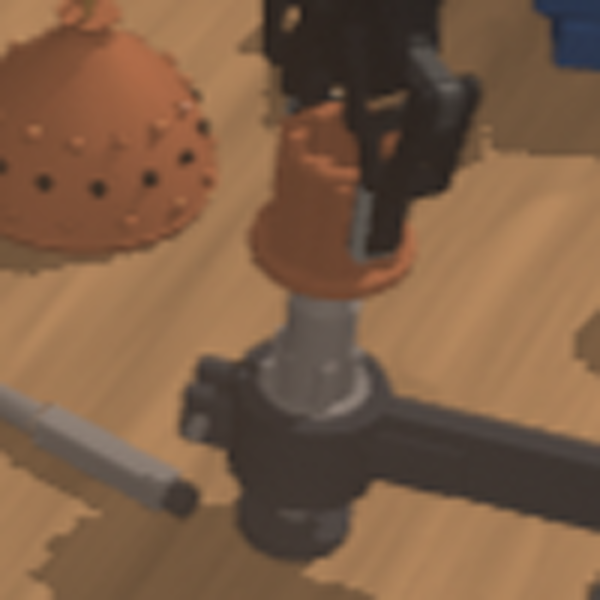

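Flange centre (~(332,245)) lines up with the stub axis as it leans in view; descending gently.

>>> {"op": "jog_arm", "data": {
  "plan": [
    [0,0,0.4,0,0,0,-1],
    [0,0,0.4,0,0,0,-1],
    [0,0,0.3,0,0,0,-1],
    [0,0,0.2,0,0,0,-1],
    [0,0,0,0,0,0,-1]
  ]
}}

```text
t: 10.0
tool_pos: [0.6324, 0.1582, 0.1549]
tool_rot: [-2.835, -1.352, 0.003]
contact_force: [-0.2, -0.8, -6.6]
opening: 0.0554
grip_force: 76.0
```

```bash
python3 s.py .6325 .158 .13
```

```text
t 10.0 p [0.6324 0.1582 0.1549] yyaw -38.99 z [-2.2e-03 -3.0e-04 -1.0e+00] f [-0.2 -0.8 -6.6] tq [0.03 0.02 0.  ] open 0.05535433192457772 grip 75.96909284591675 q [0.13 0.17 1.61 0.   1.36 0.81]
units [-0.006  0.012  1.246]
```

>>> {"op": "jog_arm", "data": {
  "plan": [
    [0,0,0.3,0,0,0,-1],
    [0,0,0.3,0,0,0,-1],
    [0,0,0.3,0,0,0,-1],
    [0,0,0.2,0,0,0,-1],
    [0,0,0,0,0,0,-1],
    [0,0,0.1,0,0,0,-1],
    [0,0,0,0,0,0,-1],
    [0,0,0,0,0,0,-1]
  ]
}}

```text
t: 10.8
tool_pos: [0.6333, 0.1584, 0.1326]
tool_rot: [2.835, 1.353, 0.001]
contact_force: [1.0, -0.2, -5.7]
opening: 0.0553
grip_force: 76.0
```

```bash
python3 s.py .6325 .158 .13
```

```text
t 10.8 p [0.6333 0.1584 0.1326] yyaw -38.99 z [ 5.e-04  1.e-04 -1.e+00] f [ 1.  -0.2 -5.7] tq [-0.    0.01 -0.04] open 0.05534699539047467 grip 75.96593499183655 q [0.13 0.19 1.63 0.   1.32 0.81]
units [-0.04  -0.021  0.13 ]
```

>>> {"op": "jog_arm", "data": {
  "plan": [
    [-0.03,0,0.1,0,0,0,-1],
    [0,0,0.1,0,0,0,-1],
    [0,0,0,0,0,0,-1],
    [0,0,0,0,0,0,-1]
  ]
}}

```text
t: 11.2
tool_pos: [0.6331, 0.1579, 0.1295]
tool_rot: [2.835, 1.353, 0.001]
contact_force: [-3.4, -1.4, -0.0]
opening: 0.0555
grip_force: 76.7
```

>>> {"op": "jog_arm", "data": {
  "plan": [
    [0,0,0.1,0,0,0,-1],
    [0,0,0,0,0,0,-1],
    [0,0,0,0,0,0,-1]
  ]
}}

```text
t: 11.5
tool_pos: [0.6332, 0.1579, 0.1294]
tool_rot: [2.835, 1.353, 0.001]
contact_force: [-7.9, -1.3, 8.6]
opening: 0.0554
grip_force: 77.9
```

>>> {"op": "jog_arm", "data": {
  "plan": [
    [-0.02,-0.02,0.05,0,0,-0.09,-1],
    [0,0,0,0,0,-0.09,-1],
    [0,0,0,0,0,0,-1]
  ]
}}

```text
t: 11.8
tool_pos: [0.634, 0.1588, 0.1288]
tool_rot: [2.731, 1.551, 0.009]
contact_force: [-3.7, 1.2, 6.3]
opening: 0.0554
grip_force: 77.4
```

```bash
python3 s.py
```

```text
t 11.8 p [0.634  0.1588 0.1288] yyaw -30.82 z [ 0.0051  0.0022 -1.    ] f [-3.7  1.2  6.3] tq [0.32 0.54 0.08] open 0.05539740355080539 grip 77.37710237503052 q [0.13 0.19 1.63 0.   1.31 0.67]
```

>>> {"op": "jog_arm", "data": {
  "plan": [
    [0,0,0.05,0,0,-0.09,-1],
    [0,0,0,0,0,-0.09,-1],
    [0,0,0,0,0,-0.09,-1],
    [0,0,0,0,0,0,-1]
  ]
}}

```text
t: 12.2
tool_pos: [0.6327, 0.1586, 0.124]
tool_rot: [-2.554, -1.828, -0.004]
contact_force: [3.0, 3.3, -6.4]
opening: 0.0554
grip_force: 76.1
```

```bash
python3 s.py
```

```text
t 12.2 p [0.6327 0.1586 0.124 ] yyaw -18.8 z [ 0.0016  0.002  -1.    ] f [ 3.   3.3 -6.4] tq [ 0.6  -0.34 -0.26] open 0.055370923945414076 grip 76.08186721801758 q [0.13 0.2  1.64 0.   1.3  0.46]
```

It has dropped below the spline ends; ease back a touch and push down.

>>> {"op": "jog_arm", "data": {
  "plan": [
    [0,0,0.1,0,0,0.03,-1],
    [0,0,0.15,0,0,0,-1],
    [0,0,0.15,0,0,0,-1],
    [0,0,0,0,0,0,-1]
  ]
}}

```text
t: 12.6
tool_pos: [0.6326, 0.1586, 0.1159]
tool_rot: [-2.575, -1.799, -0.003]
contact_force: [2.4, 5.4, -6.7]
opening: 0.0557
grip_force: 76.3
```

```bash
python3 s.py
```

```text
t 12.6 p [0.6326 0.1586 0.1159] yyaw -20.11 z [ 0.0013  0.0015 -1.    ] f [ 2.4  5.4 -6.7] tq [ 0.98 -0.52 -0.13] open 0.055659636721228756 grip 76.26771211624146 q [0.13 0.21 1.64 0.   1.29 0.48]
```

>>> {"op": "jog_arm", "data": {
  "plan": [
    [0,0,0.15,0,0,0.02,-1],
    [0,0,0.15,0,0,0,-1],
    [0,0,0.15,0,0,0,-1],
    [0,0,0.1,0,0,0,-1],
    [0,0,0,0,0,0,-1],
    [0,0,0,0,0,0,-1]
  ]
}}

```text
t: 13.2
tool_pos: [0.6326, 0.1584, 0.1056]
tool_rot: [-2.589, -1.779, -0.002]
contact_force: [0.9, 6.0, -3.2]
opening: 0.0551
grip_force: 76.3
```

```bash
python3 s.py
```

```text
t 13.2 p [0.6326 0.1584 0.1056] yyaw -21.0 z [ 0.0012  0.001  -1.    ] f [ 0.9  6.  -3.2] tq [ 0.87 -0.27 -0.09] open 0.055123984532475516 grip 76.2718141078949 q [0.13 0.22 1.65 0.   1.27 0.5 ]
```

Near contact with the seat (0.1056). Press slightly to confirm.

>>> {"op": "jog_arm", "data": {
  "plan": [
    [0,0,0.1,0,0,0,-1],
    [0,0,0.05,0,0,0,-1],
    [0,0,0,0,0,0,-1],
    [0,0,0,0,0,0,-1]
  ]
}}

```text
t: 13.6
tool_pos: [0.6326, 0.1585, 0.1056]
tool_rot: [-2.589, -1.78, -0.002]
contact_force: [-6.0, 5.3, 8.8]
opening: 0.0549
grip_force: 77.9
```

```bash
python3 s.py
```

```text
t 13.6 p [0.6326 0.1585 0.1056] yyaw -20.99 z [ 9.e-04  7.e-04 -1.e+00] f [-6.   5.3  8.8] tq [ 0.6   0.8  -0.18] open 0.05490012416902423 grip 77.87017464637756 q [0.13 0.22 1.65 0.   1.27 0.5 ]
```

>>> {"op": "jog_arm", "data": {
  "plan": [
    [0,0,-0.1,0,0,0,-1],
    [0,0,0,0,0,0,0.4],
    [0,0,0,0,0,0,0.7],
    [0,0,0,0,0,0,1],
    [0,0,0,0,0,0,1],
    [0,0,0,0,0,0,1],
    [0,0,0,0,0,0,1]
  ]
}}

```text
t: 14.3
tool_pos: [0.6322, 0.1576, 0.1043]
tool_rot: [2.589, 1.779, -0.0]
contact_force: [-0.1, 1.1, -0.9]
opening: 0.0855
grip_force: 0.0
```

```bash
python3 s.py
```

```text
t 14.3 p [0.6322 0.1576 0.1043] yyaw -20.99 z [-1.e-04 -3.e-04 -1.e+00] f [-0.1  1.1 -0.9] tq [-0.    0.02 -0.  ] open 0.0854954114612315 grip 0.0 q [ 0.13  0.22  1.65 -0.    1.27  0.5 ]
```

Rise, then move clear (toward −x,−y) for a look.

>>> {"op": "jog_arm", "data": {
  "plan": [
    [0,0,-0.4,0,0,0,1],
    [0,0,-0.8,0,0,0,1],
    [0,0,-1,0,0,0,1],
    [0,0,-1,0,0,0,1],
    [0,0,-1,0,0,0,1],
    [0,0,-1,0,0,0,1],
    [0,0,-1,0,0,0,1],
    [0,0,-1,0,0,0,1]
  ]
}}

```text
t: 15.1
tool_pos: [0.6325, 0.1579, 0.2513]
tool_rot: [2.588, 1.779, 0.003]
contact_force: [-0.0, 0.1, -0.2]
opening: 0.0853
grip_force: 0.0
```

>>> {"op": "jog_arm", "data": {
  "plan": [
    [-0.8,0,0,0,0,0,1],
    [-1,0,0,0,0,0,1],
    [-1,0,0,0,0,0,1],
    [-1,0,0,0,0,0,1],
    [-1,0,0,0,0,0,1],
    [-1,0,0,0,0,0,1],
    [-1,0,0,0,0,0,1],
    [-0.5,0,0,0,0,0,1]
  ]
}}

```text
t: 15.9
tool_pos: [0.5781, 0.019, 0.2467]
tool_rot: [-2.59, -1.776, 0.004]
contact_force: [0.0, 0.2, 0.1]
opening: 0.0853
grip_force: 0.0
```

>>> {"op": "jog_arm", "data": {
  "plan": [
    [0,0,0,0,0,0,1],
    [0,0,0,0,0,0,1],
    [0,0,0,0,0,0,1]
  ]
}}

```text
t: 16.2
tool_pos: [0.5799, 0.0219, 0.248]
tool_rot: [-2.588, -1.78, 0.0]
contact_force: [0.3, -0.2, -0.4]
opening: 0.0856
grip_force: 0.0
```

```bash
python3 s.py
python3 - <<'E'
from h import *
for n in ("top","scene"):
    p,d=grab(n);w=world(n,d).reshape(-1,3)
    r=np.hypot(w[:,0]-.632,w[:,1]-.158);s=w[(r<.028)&(w[:,2]<.2)];f=w[(r>.031)&(r<.035)&(w[:,2]>.08)&(w[:,2]<.12)]
    print(n,"top z",np.percentile(s[:,2],[50,80,95]),"flange",np.median(f[:,2]))
    if n=="scene": cv2.imwrite("pics/e.png",cv2.resize(p[100:340,120:440,::-1],(800,600),interpolation=cv2.INTER_CUBIC))
E
```

```text
t 16.2 p [0.5799 0.0219 0.248 ] yyaw -20.96 z [-4.e-04  3.e-04 -1.e+00] f [ 0.3 -0.2 -0.4] tq [ 0.04 -0.02 -0.  ] open 0.08560833791286307 grip 0.0 q [-0.09 -0.06  1.7   0.    1.5   0.28]
top top z [0.14557148 0.14849478 0.15028909] flange 0.09877520817176669
scene top z [0.12821388 0.14668779 0.14870793] flange 0.09281450200758201
```

View pics/e.png

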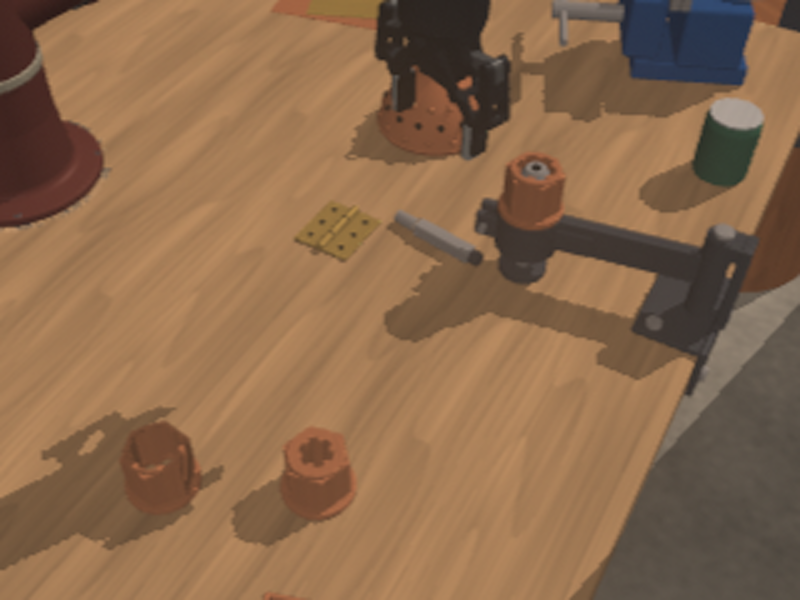

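The picture shows the head seated flange-down on the eye, around (533,190), with the stub tip level with its top face at (537,168). The other two heads are undisturbed at (160,467) and (317,472), and the gripper is clear.

```bash
python3 -c "
from station import ctrl
print(ctrl.finish_job())"
```

```text
the job is handed in; nothing more can be done
None
```

The medium head is fully home on the splined stub, flange down and released; the other two heads and the rest of the bench look undisturbed, and I handed the job in at about 16 s (no verdict was returned).

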